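# Swing the tablet mount round by one index hole

### The job

Swing the desk mount's arm exactly one hole towards the side where the open notebook lies, so that the tablet can be read from there: hook a fingertip under the red pull ring (do not pinch it), lift the spring pin clear of the index plate, swing the arm to the next hole, and release the ring so that the pin drops fully home. Nothing is to be picked up: leave the mug and the pen pot standing where they are.

Things in the scene. Friction and masses are not known exactly. Their poses are not given: they have to be found in the camera images.
- mount: Fixed base of the tablet mount: dark flange 124 mm across, column, steel quadrant index plate (top face 40 mm above the desk, rim 128 mm from the pivot) with five 10 mm holes at 110 mm radius, 20 degrees (0.349 rad) apart. Origin on the desk under the arm's pivot; x level from the pivot through the middle hole, roughly away from the robot; y to its left, z up.
- swing (a joint): Turn of the arm on its pivot, rad: 0 = middle hole, where it starts; grows anticlockwise from above (mount's x towards its y). Holes at 0, +-0.349, +-0.698. Light rubbing hinge (0.12 N m), stays where left; 0.01 rad play when pinned. Flat bar 40 mm wide, top 56 mm above the desk; hub cap 60 mm across, 70 mm high; tablet from 245 mm out, up to 165 mm high.
- pin (a joint): Lift of the spring index pin in the arm, m: 0 = fully home in a hole, clear of the plate from 0.0085, top stop 0.015. A spring presses it down, 5 N when home, 8 N at the top. The 8 mm pin stands 110 mm from the pivot; its nose is round: let go between holes it rides on the plate at about 0.008 and snaps into a hole that comes within 2 mm.
- ring (a point): Centre of the red pull ring, fast on the pin: 48 mm inside, wire 5 mm. Pin home: 113 mm above the desk, 119 mm from the pivot; inside bottom 90, outer top 140 mm high. x level outward along the arm, z up. The ring stands across the arm (width along y), top leaning 20 degrees to +x; free to enter from the pivot side. Under it the plunger barrel, 28 mm across, 76 mm high.
- notebook: Open spiral notebook with white pages and blue cover, 212 mm wide by 150 mm deep, 11 mm thick, lying to the left or the right of the mount (mount's +y or -y side); it does not move. Origin at the centre of its underside.
- folder: Closed buff card folder, 212 x 150 x 10 mm, lying on the side opposite the notebook; it does not move. Origin at the centre of its underside.
- mug: White mug, 80 mm across, 95 mm high, standing loose beside the mount. Origin at the centre of its underside.
- penpot: Dark pen pot, 76 mm across, 100 mm high, with pens to 150 mm, standing loose on the side opposite the mug. Origin at the centre of its underside.
Mind the look-alikes: they are no part of the job. Leave any green or purple look-alike of the penpot alone.

How it is judged:
By the outcome, as a careful person would: the job done as asked, in the order asked, and still so for the second after the job is handed in, with the robot touching nothing.
It also fails if it takes over 43 s, if anything falls off the work surface, if the arm or the gripper's body presses on something with over 40 N, if the wrist force passes 120 N, or if a joint passes its speed limit or range.

### The arm

A 6-joint arm with a two-finger parallel gripper is mounted at the origin on the work surface. World frame = base frame: x ahead of the robot, y to its left, z up, the work surface at z = 0. Lengths are in m, angles in rad, forces in N, time in s.
With the tool pointing down it reaches from about 0.275 to 0.875 m from the base axis. Payload 12.5 kg.
Tool frame: the origin (TCP) lies at the very end of the fingers, on their centre line; the grasp point (between the pads) lies 19 mm behind it; x points along the fingers, y is the direction in which the jaws open and shut, and the axes are right-handed (so a half turn about x gives the same grasp; the last joint's range is limited). The gripper opens to 85 mm and grips with 20 to 120 N. Pads are 22 mm wide; open, the fingers measure 114 mm over their backs; the gripper's body (76 mm by 85 mm) begins 54 mm behind the grasp point. The pads swing forward as they close: fully open they stand 13 mm farther back than shut.
Start: joints at [1.218, 0.351, 1.652, -0, 1.139, -0.085], TCP at [0.146, 0.53, 0.231] pointing down, gripper open.
Joint ranges: [-2.75, 2.75], [-0.79, 2.1], [0.01, 2.65], [-1.57, 4.71], [0.07, 3.14], [-2.87, 2.87]. Speed limits (rad/s): [2.22, 2.22, 2.79, 3.14, 3.14, 3.14].

### API

Orientations are given as a 3x3 rotation matrix whose columns are the frame's x, y, z axes.
In Python, from bench import manip gives the robot as it stands. Calls block until the motion is done:
- manip.move_ptp(position, orientation): joint-space move of the TCP to a pose.
- manip.move_l(position, attitude=None, max_speed=0.15): straight line of the TCP; attitude=None keeps the orientation; max_speed is the mean speed in m/s.
- manip.move_j(angles): joint-space move.
- manip.set_gripper(opening, effort=None): opening from 0.0 (shut) to 1.0 (fully open); effort is the grip in N (None keeps the last); returns when the fingers have stopped.
- manip.dwell(seconds).
- manip.inverse_kinematics(position, orientation): joint angles nearest the present ones, or None.
- manip.grab_frame(name): name is "scene" or "side" or "wrist"; returns (picture, depth): 480x640x3 uint8, red, green, blue; 480x640 float32, m along the optical axis (not along the pixel's ray), 0 where there is no reading.
- manip.get_calibration(name): a dict with "camera_matrix" (3x3 intrinsics, pixels), "k1" (the pictures are not rectified: a ray, as slopes to the right and down, at radius r is drawn at 1 + k1 r^2 times it, then the intrinsics apply), "R" (3x3) and "t" (3): a world point X has camera coordinates R X + t. Camera axes: x right, y down, z forward; pixel columns grow to the right and rows downward; lengths in m; the calibration is good to about 2 mm. A picture is of the moment at which its call begins: read the wrist's pose just before it. get_calibration takes no time and is no camera call; for the wrist camera it gives the pose at the moment of the call.
A pose or a line that the arm cannot do raises manip.Unreachable and nothing moves.
- manip.sign_off(): hands the job in, once; it reports no verdict.
Trained networks look in the newest picture that a camera, given by its name, has taken for a name from the list of things; names that differ only in an ending like _2 or _b are one class to them, and where a whole thing is asked for, a point or a joint stands for the part that bears it (a point fixed in the world has none). Each returns a list of dicts, best first, with "confidence" (0 to 1); they miss things now and then, are a little off and sometimes report something else, mostly with a low value. They report only what shows in the picture. A call takes as long as a camera call. They do not tell look-alikes from the thing itself.
- manip.look_for(camera, name): "at" ([x, y, z] in m, in world coordinates, good to about 4 mm: the middle of the surface that is visible of it).
Readings, each from a call of its own:
- manip.current_time(): time.
- manip.current_qpos(): joint angles.
- manip.current_joint_vel(): joint speeds.
- manip.current_joint_torque(): joint torques, N m.
- manip.current_ee_pos(): TCP position.
- manip.current_tcp_rot(): TCP orientation.
- manip.current_force(): force on the tool from outside, world axes, zero at the start.
- manip.current_ft_torque(): the same for the moment, N m.
- manip.current_grip_width(): opening from 0.0 (shut) to 1.0 (fully open).
Only numpy, scipy, OpenCV 4.12 (cv2) and the standard library are available. Lean on these libraries where they do the work, as an engineer would, in place of code of your own. Each camera call takes 0.05 s, during which the arm holds its last target. There are 200 camera calls.

## Working session

There is one attempt and no reset: what is moved stays moved. The work goes in short steps, each a Python script; the robot and the scene stay as the last script left them, time stands still between calls to the robot, and variables do not carry over. Pictures are saved under pics/ and viewed, about 8 in all and at most 12, crops included, and the job is handed in when it is done.

```bash
mkdir -p pics
python3 - <<'E'
from bench import manip as m
import cv2,numpy as np
for c in ("scene","side"):
    p,d=m.grab_frame(c); cv2.imwrite(f"pics/{c}0.png",p[:,:,::-1]); np.save(f"{c}d.npy",d)
    K=m.get_calibration(c); print(c,np.round(-K["R"].T@K["t"],3))
    for n in ("mount","swing","pin","ring","notebook","folder","mug","penpot"):
        print(n,[(np.round(r["at"],3).tolist(),round(r["confidence"],2)) for r in m.look_for(c,n)[:3]])
print(m.current_time(),m.current_force())
E
```

```text
scene [1.214 0.81  0.857]
mount [([0.787, -0.058, 0.102], 0.91)]
swing [([0.806, -0.066, 0.112], 0.57)]
pin [([0.808, -0.063, 0.113], 0.55), ([0.503, 0.11, 0.07], 0.34)]
ring [([0.641, -0.076, 0.108], 0.66), ([0.48, -0.217, 0.061], 0.6)]
notebook [([0.635, -0.371, 0.011], 0.67), ([0.642, -0.072, 0.111], 0.25)]
folder [([0.641, 0.237, 0.012], 0.74)]
mug [([0.483, -0.215, 0.061], 0.81)]
penpot [([0.503, 0.11, 0.072], 0.97), ([0.474, 0.272, 0.072], 0.69), ([0.371, 0.103, 0.071], 0.67)]
side [ 0.496 -0.791  0.984]
mount [([0.648, -0.089, 0.052], 0.56)]
swing [([0.782, -0.085, 0.1], 0.93)]
pin [([0.639, -0.073, 0.106], 0.56), ([0.782, -0.085, 0.098], 0.2)]
ring []
notebook [([0.648, -0.36, 0.009], 0.95)]
folder [([0.643, 0.211, 0.013], 0.82)]
mug [([0.468, -0.232, 0.059], 0.62)]
penpot [([0.46, 0.244, 0.07], 0.97), ([0.49, 0.076, 0.072], 0.73)]
0.9 [-0.45113573 -0.27399743  0.77775714]
```

View pics/scene0.png

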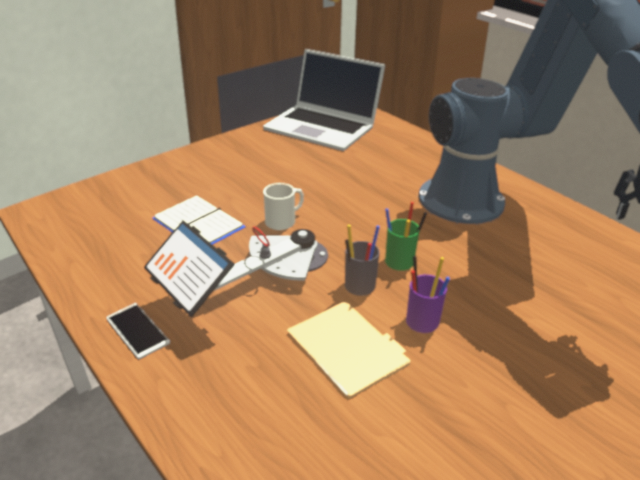

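View pics/side0.png

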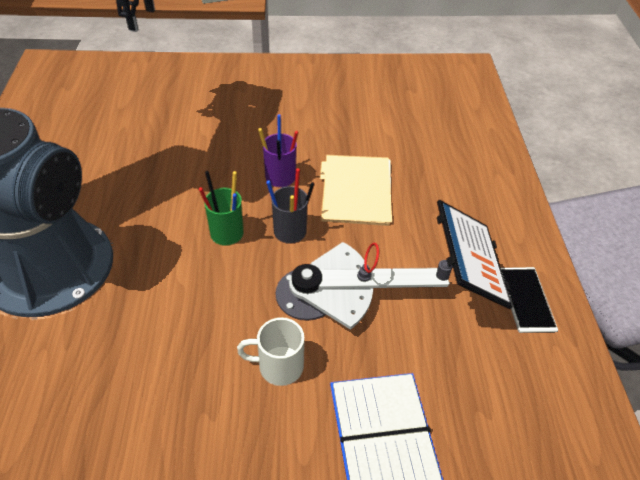

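The notebook is on the -y side (side view, lower right), so the target is swing -0.349. The mount's hub is at side (307,278), with the ring at (371,258). The mug at (281,350) and the dark pen pot at (290,215) flank the mount. Next I'll measure the pivot, arm direction and ring.

```bash
cat > h.py <<'E'
from bench import manip as m
import cv2,numpy as np
def rays(K,uv):
    return cv2.undistortPoints(np.float64(uv).reshape(-1,1,2),K["camera_matrix"],np.array([K["k1"],0,0,0.]))[:,0]
def cloud(c):
    K=m.get_calibration(c); p,d=m.grab_frame(c)
    v,u=np.nonzero(d>0); n=rays(K,np.c_[u,v]); z=d[v,u][:,None]
    X=(np.c_[n,np.ones(len(n))]*z-K["t"])@K["R"]
    return p,X,p[v,u].astype(int),np.c_[u,v]
def onplane(c,uv,z):
    K=m.get_calibration(c); n=rays(K,uv); D=np.c_[n,np.ones(len(n))]@K["R"]; C=-K["R"].T@K["t"]
    return C+D*((z-C[2])/D[:,2])[:,None]
def red(X,C):
    k=(C[:,0]>120)&(C[:,1]<70)&(C[:,2]<80)&(abs(X[:,0]-.64)<.05)&(abs(X[:,1]+.07)<.06)&(X[:,2]>.075)&(X[:,2]<.16)
    return k
E
python3 - <<'E'
from h import *
for c in ("scene","side"):
    p,X,C,uv=cloud(c)
    k=red(X,C); R=X[k]; print(c,"red",k.sum(),np.median(R,0).round(4),R.min(0).round(3),R.max(0).round(3))
    L=(X[:,2]>.063)&(X[:,2]<.073)&(np.hypot(X[:,0]-.52,X[:,1]+.07)<.06); H=X[L]
    (cx,cy),r=cv2.minEnclosingCircle(np.float32(H[:,:2])*1000); print("hub",L.sum(),H.mean(0).round(4),cx,cy,r)
    b=(X[:,2]>.050)&(X[:,2]<.062)&(X[:,0]>.56)&(X[:,0]<.74)&(abs(X[:,1]+.07)<.05)&(C.min(1)>140)
    B=X[b]; print("bar",b.sum())
    for a in np.arange(.56,.74,.02):
        s=B[(B[:,0]>=a)&(B[:,0]<a+.02)]
        if len(s): print(round(a,2),s[:,1].min().round(4),s[:,1].max().round(4),s[:,2].mean().round(4))
E
```

```text
return _methods._mean(a, axis=axis, dtype=dtype,
  ret = um.true_divide(
Traceback (most recent call last):
ValueError: zero-size array to reduction operation minimum which has no identity
```

Run:
```python
from h import *
m.set_gripper(0.0)
R=np.array([[0,0,1],[0,-1,0],[1,0,0.]]).T
a=np.deg2rad(55)
def att(pitch,yaw,flip=1):
    x=np.array([np.cos(yaw)*np.cos(pitch),np.sin(yaw)*np.cos(pitch),-np.sin(pitch)])
    y=flip*np.array([-np.sin(yaw),np.cos(yaw),0]); return np.c_[x,y,np.cross(x,y)]
for pit in (20,30,40,50,60,70):
  for f in (1,-1):
    for P in ((.665,-.072,.11),(.60,-.072,.14)):
      q=m.inverse_kinematics(P,att(np.deg2rad(pit),0,f)); print(pit,f,P,None if q is None else np.round(q,2))
print(m.current_tcp_rot().round(2)); K=m.get_calibration("wrist"); print(K["R"].round(2),(-K["R"].T@K["t"]).round(3))
for c in ("scene","side"):
    p,X,C,uv=cloud(c)
    roi=uv[:,0]>=0
    k=(C[:,0]>C[:,1]+50)&(C[:,0]>C[:,2]+50)&(abs(X[:,0]-.64)<.05)&(abs(X[:,1]+.07)<.06)&(X[:,2]>.07)
    print(c,k.sum(),X[k].mean(0) if k.any() else '')
    u,v=((260,238) if c=="scene" else (371,258))
    cv2.imwrite(f"pics/{c}c.png",cv2.resize(p[v-50:v+60,u-100:u+90,::-1],None,fx=4,fy=4,interpolation=cv2.INTER_CUBIC))
```

```text
20 1 (0.665, -0.072, 0.11) [-0.28  0.71  2.1   2.8   0.91  1.68]
20 1 (0.6, -0.072, 0.14) [-0.33  0.59  2.27  2.76  0.96  1.68]
20 -1 (0.665, -0.072, 0.11) [-0.28  0.71  2.1   2.8   0.91 -1.46]
20 -1 (0.6, -0.072, 0.14) [-0.33  0.59  2.27  2.76  0.96 -1.46]
30 1 (0.665, -0.072, 0.11) [-0.27  0.62  2.07  2.73  0.62  1.77]
30 1 (0.6, -0.072, 0.14) [-0.32  0.49  2.22  2.68  0.65  1.78]
30 -1 (0.665, -0.072, 0.11) [-0.27  0.62  2.07  2.73  0.62 -1.37]
30 -1 (0.6, -0.072, 0.14) [-0.32  0.49  2.22  2.68  0.65 -1.36]
40 1 (0.665, -0.072, 0.11) [-0.25  0.57  2.    2.53  0.34  1.99]
40 1 (0.6, -0.072, 0.14) [-0.29  0.43  2.15  2.46  0.36  2.02]
40 -1 (0.665, -0.072, 0.11) [-0.25  0.57  2.    2.53  0.34 -1.15]
40 -1 (0.6, -0.072, 0.14) [-0.29  0.43  2.15  2.46  0.36 -1.12]
50 1 (0.665, -0.072, 0.11) None
50 1 (0.6, -0.072, 0.14) None
50 -1 (0.665, -0.072, 0.11) [-0.24  0.54  1.91  1.54  0.15 -0.15]
50 -1 (0.6, -0.072, 0.14) [-0.27  0.4   2.06  1.55  0.17 -0.19]
60 1 (0.665, -0.072, 0.11) [-0.22  0.54  1.81  0.38  0.3  -2.13]
60 1 (0.6, -0.072, 0.14) [-0.25  0.4   1.96  0.43  0.3  -2.2 ]
60 -1 (0.665, -0.072, 0.11) [-0.22  0.54  1.81  0.38  0.3   1.01]
60 -1 (0.6, -0.072, 0.14) [-0.25  0.4   1.96  0.43  0.3   0.94]
70 1 (0.665, -0.072, 0.11) [-0.21  0.57  1.68  0.13  0.55 -1.88]
70 1 (0.6, -0.072, 0.14) [-0.23  0.43  1.84  0.15  0.54 -1.92]
70 -1 (0.665, -0.072, 0.11) [-0.21  0.57  1.68  0.13  0.55  1.26]
70 -1 (0.6, -0.072, 0.14) [-0.23  0.43  1.84  0.15  0.54  1.22]
[[ 0.    0.26  0.96]
 [ 0.    0.96 -0.26]
 [-1.    0.   -0.  ]]
[[ 0.26  0.96  0.  ]
 [ 0.92 -0.25  0.3 ]
 [ 0.29 -0.08 -0.95]] [0.073 0.552 0.374]
scene 81 [ 0.64029972 -0.07719381  0.11731279]
side 173 [ 0.64020236 -0.0761226   0.11394317]
```

View pics/sidec.png

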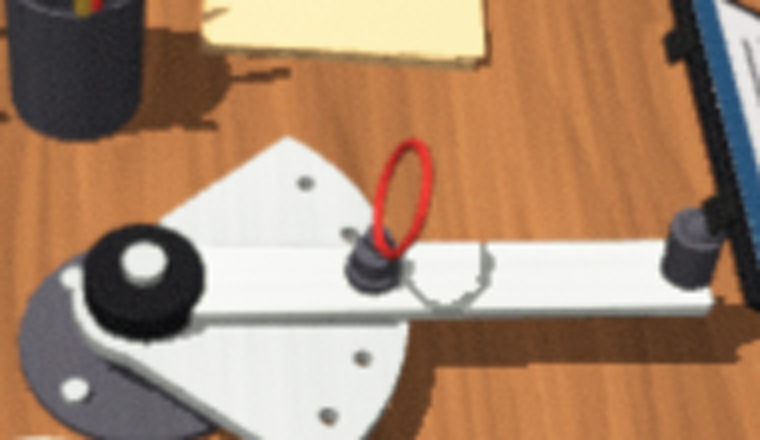

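```bash
cat >> h.py <<'E'
def att(pitch,yaw,flip=-1):
    x=np.array([np.cos(yaw)*np.cos(pitch),np.sin(yaw)*np.cos(pitch),-np.sin(pitch)])
    y=flip*np.array([-np.sin(yaw),np.cos(yaw),0]); return np.c_[x,y,np.cross(x,y)]
def redmask(p,box):
    q=p.astype(int); k=(q[...,0]>q[...,1]+50)&(q[...,0]>q[...,2]+50)&(q[...,1]<110)&(q[...,0]>90)
    o=np.zeros_like(k); a,b,c,d=box; o[b:d,a:c]=k[b:d,a:c]; v,u=np.nonzero(o); return np.c_[u,v]
E
python3 - <<'E'
from h import *
for c in ("scene","side"):
    p,X,C,uv=cloud(c)
    k=(C[:,0]>C[:,1]+50)&(C[:,0]>C[:,2]+50)&(abs(X[:,0]-.64)<.05)&(abs(X[:,1]+.07)<.06)&(X[:,2]>.08)
    R=X[k]; print(c,"red",np.percentile(R,[2,50,98],axis=0).round(4).tolist(), uv[k].min(0),uv[k].max(0))
    L=(X[:,2]>.062)&(X[:,2]<.078)&(np.hypot(X[:,0]-.525,X[:,1]+.07)<.05)&(C.max(1)<110); H=X[L]
    if L.sum()>3: print("hub",L.sum(),H.mean(0).round(4),H.min(0).round(3),H.max(0).round(3))
    b=(X[:,2]>.046)&(X[:,2]<.066)&(X[:,0]>.54)&(X[:,0]<.76)&(abs(X[:,1]+.075)<.04)&(C.min(1)>100)
    B=X[b]; print("bar",b.sum())
    for a in np.arange(.54,.76,.02):
        s=B[(B[:,0]>=a)&(B[:,0]<a+.02)]
        if len(s): print(round(a,2),s[:,1].min().round(4),s[:,1].max().round(4),s[:,2].mean().round(4))
E
```

```text
scene red [[0.6274, -0.0999, 0.088], [0.6416, -0.0769, 0.118], [0.6492, -0.0502, 0.1412]] [252 226] [268 245]
hub 85 [ 0.5278 -0.0673  0.0636] [ 0.496 -0.097  0.062] [ 0.55  -0.045  0.067]
bar 1034
0.54 -0.0954 -0.0522 0.0545
0.56 -0.0927 -0.0517 0.0546
0.58 -0.094 -0.0516 0.0546
0.6 -0.0901 -0.0495 0.0544
0.62 -0.0941 -0.0487 0.0556
0.64 -0.0932 -0.05 0.0547
0.66 -0.0917 -0.05 0.0546
0.68 -0.091 -0.0495 0.0543
0.7 -0.0912 -0.0491 0.0543
0.72 -0.076 -0.0501 0.0538
0.74 -0.0673 -0.0477 0.0531
side red [[0.6295, -0.1029, 0.0869], [0.6405, -0.0754, 0.1142], [0.6504, -0.0486, 0.1405]] [364 243] [378 272]
hub 213 [ 0.5215 -0.0794  0.0633] [ 0.495 -0.107  0.062] [ 0.549 -0.049  0.071]
bar 1879
0.54 -0.1005 -0.0517 0.0553
0.56 -0.0981 -0.0574 0.0548
0.58 -0.0984 -0.0589 0.0547
0.6 -0.0975 -0.0545 0.0549
0.62 -0.0971 -0.0551 0.0544
0.64 -0.0968 -0.0555 0.0548
0.66 -0.0967 -0.0551 0.0549
0.68 -0.0957 -0.0557 0.0551
0.7 -0.096 -0.0547 0.0549
0.72 -0.0957 -0.0542 0.055
0.74 -0.0942 -0.0515 0.055
```

Ring centre is about (0.640, -0.075, 0.114), arm yaw about +0.02, pivot about (0.521, -0.077). I'll go to a high standoff on the pivot side, with the fingers shut and pitched 30° down.

Run:
```python
from h import *
A=att(np.deg2rad(30),.02); C=np.array([.640,-.075,.113])
print(m.current_time())
m.move_l([.146,.53,.38],max_speed=.3)
m.move_ptp(C-A[:,0]*.10+[0,0,.12],A)
print(m.current_time(),m.current_qpos().round(2),m.current_ee_pos().round(4))
m.move_ptp(C-A[:,0]*.055+[0,0,.005],A)
print(m.current_time(),m.current_ee_pos().round(4),m.current_force().round(2))
p,X,Cc,uv=cloud("wrist"); cv2.imwrite("pics/w1.png",p[:,:,::-1])
k=(Cc[:,0]>Cc[:,1]+50)&(Cc[:,0]>Cc[:,2]+50)&(np.linalg.norm(X-C,axis=1)<.05)
print(k.sum(),np.percentile(X[k],[1,50,99],axis=0).round(4) if k.any() else '',X[k].mean(0))
```

```text
1.9167
5.1417 [-0.38  0.08  2.24  2.05  0.4  -0.73] [ 0.5537 -0.0762  0.2832]
5.7667 [ 0.5927 -0.0754  0.146 ] [ 0.06 -0.43 -0.4 ]
1487 [[ 0.631  -0.1009  0.0938]
 [ 0.6415 -0.0735  0.1228]
 [ 0.6497 -0.0455  0.14  ]] [ 0.64081627 -0.07324012  0.12024864]
```

View pics/w1.png

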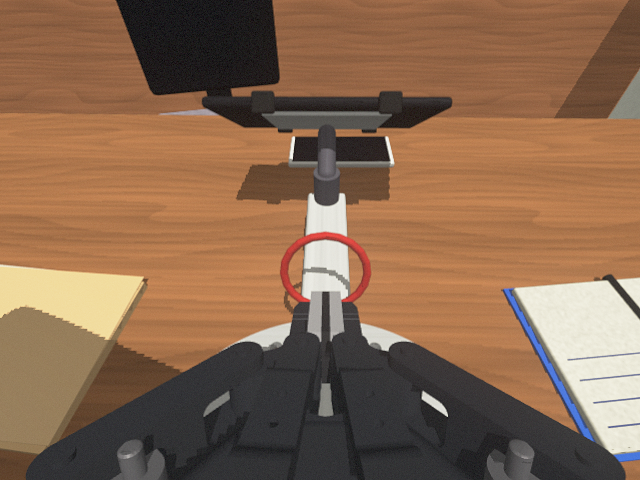

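The wrist view shows the shut fingertips (325,295) lined up with the ring centre (325,270), which is free to enter. Entering now, then lifting in steps while watching force.

Run:
```python
from h import *
A=att(np.deg2rad(30),.02); C=np.array([.640,-.074,.112])
m.move_l(C-A[:,0]*.03,A,max_speed=.15)
print(m.current_force().round(2))
for s in (.0,.022):
    m.move_l(C+A[:,0]*s,A,max_speed=.08); print(s,m.current_ee_pos().round(4),m.current_force().round(2))
P=C+A[:,0]*.022
for dz in (.004,.006,.008,.010,.012,.014):
    m.move_l(P+[0,0,dz],A,max_speed=.05); f=m.current_force(); print(dz,f.round(2))
    if np.linalg.norm(f)>5: break
p,X,Cc,uv=cloud("wrist"); cv2.imwrite("pics/w2.png",p[:,:,::-1])
print(m.current_time(),m.current_ee_pos().round(4))
```

```text
[0.23 0.36 0.62]
0.0 [ 0.6398 -0.0739  0.1118] [-0.3   0.27 -0.33]
0.022 [ 0.6589 -0.0735  0.1007] [ 0.62  0.04 -0.11]
0.004 [ 0.66  0.77 -0.4 ]
0.006 [ 0.34 -0.48 -0.61]
0.008 [ 0.3  -1.05 -0.23]
0.01 [-0.74  0.56  0.65]
0.012 [-0.32 -0.06  0.31]
0.014 [ 0.31 -0.7  -0.19]
8.6583 [ 0.659  -0.0736  0.115 ]
```

View pics/w2.png

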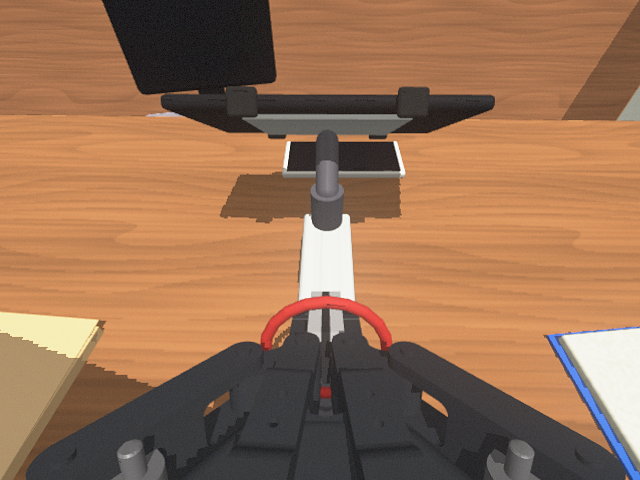

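The tip is through the ring (325,300), but not yet touching its top. I'll keep lifting.

Run:
```python
from h import *
A=att(np.deg2rad(30),.02); P=np.array([.659,-.0738,.115])
dz=0;con=None
while dz<.036:
    dz+=.002; m.move_l(P+[0,0,dz],A,max_speed=.05); f=m.current_force(); print(round(dz,3),f.round(1))
    if con is None and f[2]<-3: con=dz
    if con is not None and dz>=con+.0095: break
    if np.linalg.norm(f)>20: break
p,X,Cc,uv=cloud("side"); cv2.imwrite("pics/s2.png",cv2.resize(p[180:320,280:470,::-1],None,fx=4,fy=4,interpolation=cv2.INTER_CUBIC))
k=(Cc[:,0]>Cc[:,1]+50)&(Cc[:,0]>Cc[:,2]+50)&(abs(X[:,0]-.64)<.05)&(abs(X[:,1]+.07)<.06)&(X[:,2]>.08)
print(k.sum(),np.percentile(X[k],[2,50,98],axis=0).round(4).tolist())
print(m.current_time(),m.current_ee_pos().round(4))
```

```text
0.002 [ 0.3  0.1 -6.4]
0.004 [-2.   0.7 -6.2]
0.006 [-2.4 -0.  -5.7]
0.008 [-3.7  0.7 -6.6]
0.01 [-3.6  0.6 -7.6]
0.012 [-4.1  0.1 -7.7]
144 [[0.6302, -0.1035, 0.0993], [0.6452, -0.0855, 0.1371], [0.6528, -0.0551, 0.1525]]
10.2083 [ 0.6589 -0.0738  0.1269]
```

View pics/s2.png

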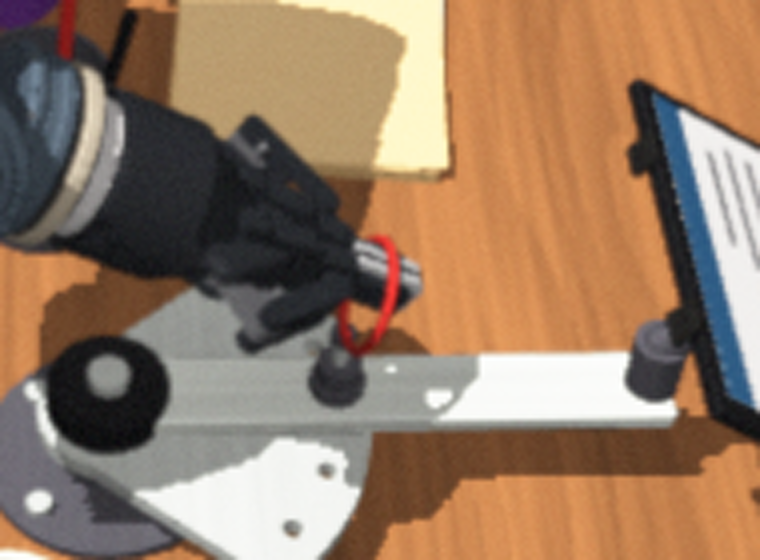

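The ring rose about 12 mm (top 0.1405 to 0.1525) at 7.7 N, so the pin is clear. Swinging -20° along the arc now.

```bash
cat >> h.py <<'E'
PIV=np.array([.521,-.0765])
def pose(th,z,yawf=.5,s=.022,Q0=(.640,-.0738)):
    A=att(np.deg2rad(30),.02+yawf*th); v=np.array(Q0)-PIV; c,sn=np.cos(th),np.sin(th)
    q=PIV+[c*v[0]-sn*v[1],sn*v[0]+c*v[1]]
    return np.r_[q+A[:2,0]*s,z],A
def barang(X,C,th0):
    # axis direction of the bar's white top beyond the plate, in world yaw
    r=X[:,:2]-PIV; R=np.hypot(*r.T); an=np.arctan2(r[:,1],r[:,0])
    k=(X[:,2]>.048)&(X[:,2]<.064)&(R>.14)&(R<.20)&(abs(an-th0)<.3)
    return k.sum(),np.mean([r[k]@[-np.sin(t),np.cos(t)] for t in [th0]]) if 0 else (k.sum(),np.median(an[k]))
E
python3 - <<'E'
from h import *
p=cv2.imread("pics/side0.png")[:,:,::-1]; d=np.load("sided.npy"); K=m.get_calibration("side")
v,u=np.nonzero(d>0); n=rays(K,np.c_[u,v]); X=(np.c_[n,np.ones(len(n))]*d[v,u][:,None]-K["t"])@K["R"]
print("base",barang(X,p[v,u],.02))
for th in np.linspace(0,-.349,7)[1:]:
    P,A=pose(th,.1269); m.move_l(P,A,max_speed=.06); print(round(th,3),m.current_force().round(1))
p,X,C,uv=cloud("side"); print("now",barang(X,C,-.329))
p,X,C,uv=cloud("wrist"); cv2.imwrite("pics/w3.png",p[:,:,::-1]); print("wrist",barang(X,C,-.329))
print(m.current_time(),m.current_ee_pos().round(4))
E
```

```text
base (np.int64(558), (np.int64(558), np.float64(-0.009036266434342043)))
-0.058 [-5.6 -0.7 -7.6]
-0.116 [-5.2 -0.2 -8. ]
-0.174 [-5.2  0.9 -8. ]
-0.233 [-5.   1.5 -7.9]
-0.291 [-4.6  1.  -7.7]
-0.349 [-4.7  1.  -8.7]
now (np.int64(623), (np.int64(623), np.float64(-0.35700439289047875)))
wrist (np.int64(627), (np.int64(627), np.float64(-0.38671757902063447)))
11.95 [ 0.6522 -0.1176  0.1265]
```

View pics/w3.png

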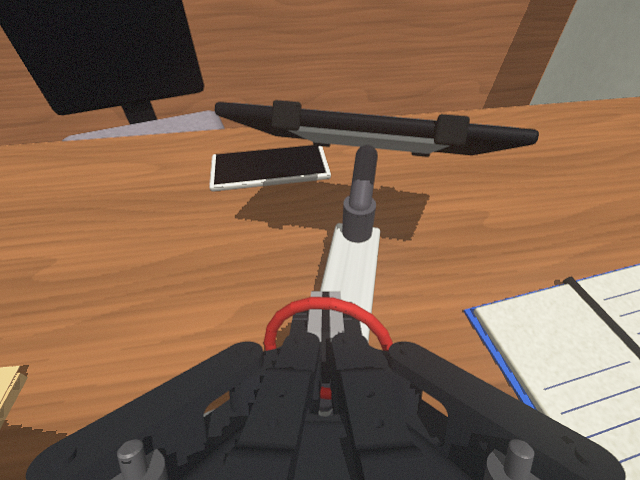

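The arm swung -0.348 by the side camera, with the ring still on the finger. Lowering the pin into the hole and checking the ring height.

```bash
cat >> h.py <<'E'
def ringz(X,C):
    k=(C[:,0]>C[:,1]+50)&(C[:,0]>C[:,2]+50)&(np.hypot(X[:,0]-.631,X[:,1]+.115)<.045)&(X[:,2]>.08)
    return k.sum(),np.percentile(X[k],[2,50,98],axis=0).round(4).tolist()
E
python3 - <<'E'
from h import *
for z in (.122,.118,.114,.108,.103):
    P,A=pose(-.349,z); m.move_l(P,A,max_speed=.06); print(z,m.current_force().round(1))
for c in ("side","scene","wrist"):
    p,X,C,uv=cloud(c); print(c,barang(X,C,-.329),ringz(X,C))
    cv2.imwrite(f"pics/{c}4.png",p[:,:,::-1])
print(m.current_time())
E
```

```text
0.122 [-6.5  1.3 -7. ]
0.118 [-6.4  1.  -6.8]
0.114 [-1.6 -0.6 -3.4]
0.108 [-0.4 -0.6 -0.6]
0.103 [-0.4  0.6  0.5]
side (np.int64(623), (np.int64(623), np.float64(-0.3556183056688529))) (np.int64(133), [[0.621, -0.1432, 0.0875], [0.6348, -0.1256, 0.1246], [0.646, -0.0925, 0.1402]])
scene (np.int64(323), (np.int64(323), np.float64(-0.3021989718472693))) (np.int64(66), [[0.6217, -0.128, 0.0963], [0.6417, -0.1, 0.1252], [0.6465, -0.0871, 0.1405]])
wrist (np.int64(1220), (np.int64(1220), np.float64(-0.3879330413346883))) (np.int64(2623), [[0.6242, -0.1393, 0.1043], [0.6398, -0.1132, 0.1324], [0.6459, -0.0881, 0.1402]])
13.35
```

The ring top is back at 0.140 and the pin is home. Withdrawing now, then a final check.

Run:
```python
from h import *
P,A=pose(-.349,.102)
for s in (.04,.09):
    m.move_l(P-A[:,0]*s,A,max_speed=.1); print(m.current_force().round(1))
m.move_l(m.current_ee_pos()+[0,0,.14],A,max_speed=.2)
m.dwell(.3)
for c in ("side","scene","wrist"):
    p,X,C,uv=cloud(c); print(c,barang(X,C,-.329),ringz(X,C))
    if c!="wrist":
        for n in("mug","penpot"): print(n,[np.round(r["at"],3).tolist() for r in m.look_for(c,n)[:3]])
    cv2.imwrite(f"pics/{c}5.png",p[:,:,::-1])
print(m.current_time())
```

```text
[ 0.4 -0.3 -0.7]
[ 0.4 -0.2 -0.1]
side (np.int64(626), (np.int64(626), np.float64(-0.35796807738583053))) (np.int64(159), [[0.6207, -0.143, 0.0859], [0.6343, -0.1174, 0.117], [0.6462, -0.0917, 0.1407]])
mug [[0.464, -0.231, 0.057]]
penpot [[0.48, 0.063, 0.058], [0.348, 0.071, 0.071], [0.632, -0.116, 0.107]]
scene (np.int64(338), (np.int64(338), np.float64(-0.2950635873571962))) (np.int64(59), [[0.6182, -0.1378, 0.0925], [0.642, -0.1003, 0.1269], [0.6459, -0.0869, 0.1402]])
mug [[0.477, -0.216, 0.06]]
penpot [[0.471, 0.268, 0.073], [0.372, 0.103, 0.069]]
  return _methods._mean(a, axis=axis, dtype=dtype,
  ret = ret.dtype.type(ret / rcount)
Traceback (most recent call last):
  File "h.py", line 34, in ringz
    return k.sum(),np.percentile(X[k],[2,50,98],axis=0).round(4).tolist()
                   ~~~~~~~~~~~~~^^^^^^^^^^^^^^^^^^^^^^^
IndexError: index -1 is out of bounds for axis 0 with size 0
```

View pics/side5.png

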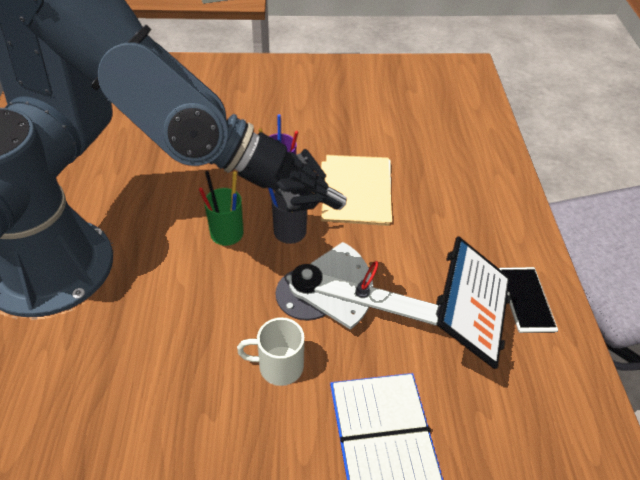

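The arm sits one hole towards the notebook and the ring is at its home height. The mug (281,350) and pen pot (290,225) have not moved, and the robot is clear. Handing in.

```bash
python3 -c "
from bench import manip as m
print(m.current_time(),m.current_force().round(2)); m.sign_off()"
```

```text
16.0583 [ 0.26  0.47 -0.09]
the job is handed in; nothing more can be done
```

The mount's arm now sits one hole towards the notebook (mount's -y side) with the pin home. I handed the job in at 16.1 s.

I put the shut fingertips through the red ring from the pivot side without pinching it. I then lifted the pin about 12 mm at roughly 8 N, swung the arm, lowered the ring until no load was left, and backed out and up.

**Last checks**
- **Swing:** the side camera gives a change of -0.349 rad, from -0.009 to -0.358.
- **Pin:** the top of the ring is back at 0.1407 m; it was 0.1405 m at the start.
- **Mug and pen pot:** both stand where they were in the side picture, and the mug's reported position moved by no more than 6 mm.
- **Contact:** the robot is clear of everything, with wrist force under 1 N.

**Checks that failed or disagreed**
- **Angle from other cameras:** the scene and wrist cameras gave -0.30 and -0.39 rad. I had no starting value from either camera to compare, so I relied on the side camera.
- **Last wrist check:** it failed because the ring was out of that camera's view.
- **Pen pot detection:** in the last scene view the network missed the dark pen pot. In the side view its reported position was about 17 mm off, because the gripper partly hid it.

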